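# Lock the bayonet cap of a brake-air filter

### The arm

A 6-joint arm with a two-finger parallel gripper is mounted at the origin on the work surface. World frame = base frame: x ahead of the robot, y to its left, z up, the work surface at z = 0. Lengths are in m, angles in degrees, forces in N, time in s.
With the tool pointing down it reaches from about 0.35 to 0.875 m from the base axis. Payload 4.2 kg.
Tool frame: the origin (TCP) lies on the centre line of the jaws, within the pads' length; the fingertips stand 8 mm ahead of it and the grasp point (between the pads) lies 11 mm behind it; z points along the fingers, y is the direction in which the jaws open and shut (so a half turn about z gives the same grasp; the last joint's range is limited). The gripper opens to 87 mm and grips with 3 to 60 N. Pads are 19 mm wide; open, the fingers measure 117 mm over their backs; the gripper's body (75 mm by 190 mm) begins 51 mm behind the grasp point.
Start: joints at [-61.616, 22.042, 0.453, 0, -68.411, -14.817], TCP at [0.147, -0.608, 0.231] pointing down, gripper open.
Joint ranges: [-179.83, 179.83], [-69.29, 118.12], [-61.27, 80.66], [-181.25, 117.63], [-171.15, -9.14], [-177.46, 177.46]. Speed limits (degrees/s): [159.86, 159.86, 180, 180, 180, 180].

### API

Orientations are given as a 3x3 rotation matrix whose columns are the frame's x, y, z axes.
In Python, from station import sense, capture, finish_job, recognise gives the robot as it stands.
- The arm moves only by the tool apply_moves, never from a script. Its argument "plan" is a list that holds one entry, the list of rows, each a list of 7 numbers: the opening in per cent of the stroke, from 0 (shut) to 100 (fully open), then the shift along the world's x, y, z in units of 25 mm (1.0 is 25 mm), then the turn, a rotation vector about the world's x, y, z in rad. A call has 1 to 12 rows; each row shifts and turns the pose as measured when the row begins; what a row does not reach is not made up. A row lasts 1/12 s, in which the tool goes at most 41.7 mm and 7.16 degrees, less where a joint would pass 70% of its speed; a pose out of reach is approached as far as the arm can. A call is refused whole if a number of a shift passes 1 or a number of a turn 0.125, either way. A call with a gripper value outside its range is refused whole. The fingers move at their own pace and stop on an object; the grip force is fixed at half the most. Time passes only in rows, so rows that do not move let the fingers close. It gives the time, the measured TCP pose, the force and the opening at its end, in the units of the state.
- sense(): the state, without advancing time (a new reading comes with each control period).
- capture(name): name is "scene" or "side" or "wrist"; returns a dict with "pixels" (400x640x3 uint8, red, green, blue), "depth" (400x640 float32, m along the optical axis (not along the pixel's ray), 0 where there is no reading), "mtx" (3x3 intrinsics, pixels), "R" (3x3) and "t" (3): a world point X has camera coordinates R X + t; the wrist camera has in their place "mount" (4x4, takes a point from camera to tool coordinates, whose origin is the TCP and whose axes are the flange's). Camera axes: x right, y down, z forward; pixel columns grow to the right and rows downward; lengths in m; the calibration is good to about 2 mm. A picture is of the moment at which its call begins: read the wrist's pose just before it.
- finish_job(): hands the job in, once; it reports no verdict.
Trained networks look in a picture, given as the dict that the camera call returned (one of the last four; its "shot" number tells which), for a name from the list of things; names that differ only in an ending like _2 or _b are one class to them, and where a whole thing is asked for, a point or a joint stands for the part that bears it (a point fixed in the world has none). Each returns a list of dicts, best first, with "score" (0 to 1); they miss things now and then, are a little off and sometimes report something else, mostly with a low value. They report only what shows in the picture. A call takes as long as a camera call.
- recognise(label, picture): "at" ([x, y, z] in m, in the coordinates of the camera as it stood for that picture, good to about 4 mm: the middle of the surface that is visible of it).
The state is a dict: "time_s": time; "joints": joint angles; "joint_velocities": joint speeds; "effort": joint torques, N m; "tcp_pos": TCP position; "ee_rot": TCP orientation; "wrist_force": force on the tool from outside, world axes, zero at the start; "moment": the same for the moment, N m; "gripper_width": opening from 0.0 (shut) to 1.0 (fully open).
Only numpy, scipy, OpenCV 4.12 (cv2) and the standard library are available. Lean on these libraries where they do the work, as an engineer would, in place of code of your own. Each camera call takes 0.05 s, during which the arm holds its last target.

### The job

Close the green-blue filter housing on the bench: turn its yellow cap clockwise until its pins drop into the hidden entry notches, push it in against the spring, turn it a further quarter clockwise, and let go so that it clicks home and stays locked. Do not knock over or push away the spray can, steel sleeve, tin and spanner around it.

Things in the scene. Friction and masses are not known exactly. Their poses are not given: they have to be found in the camera images.
- housing: Fixed, bolted-down round filter housing, dark green-blue. Origin: centre of its underside on the bench, z up. Outer diameter 124 mm (foot 152), rim 130 mm above the bench. Two brass-ended air ports, up to 40 mm thick, stick out along +y and -y to 102 mm from the axis at 48 mm height. Spring under the cap: 1.2 N/mm, so 11 N net at 13 mm of sink, 13.5 N at 15 mm.
- well (a point): Centre of the housing's rim (130 mm up), on the turning axis of the cap. Here the open round well begins: 104 mm across, wall 10 mm thick. The cap, a disc 94 mm across, 0.5 kg, lies in it with its flat face 20 mm below the rim at the start. It cannot be taken out. Fingers go down into the well beside the grip bar: open them no more than about 50 mm between the pads.
- wing (a point): Centre of the top of the grip bar on the yellow cap; x along the bar, z up. Bar 46 mm long (x), 14 mm thick (y), 26 mm tall, standing on the cap's face. It sinks and turns with the cap. Start: top 136 mm above the bench, bar parallel to the housing's x.
- cap (a joint): Sink of the cap below its start, m. 0: pins ride on the hidden ring. 0.004: dropped by its own weight into the entry notches if loosely held (notch play 6 degrees either way; gripped or turned fast it misses them); cannot turn. 0.013 or more, pushed: pins clear the lip, it turns clockwise. 0.009: locked home, risen into the pocket. Let go short of that, it stays at 0.013. Bottom 0.015.
- cap_turn (a joint): Cap angle, rad, 0 at start, growing clockwise seen from above. The unseen entry notches are met 15 to 60 degrees (0.26 to 1.05) from the start; until then it turns with about 0.1 N m. From the notch, pushed in, it turns about a quarter (85 to 100 degrees) more to a hard stop; let go there, it springs up 4 mm into the locking pocket.
- spray: Bystander: red spray can, 52 mm across, 160 mm tall, standing; origin at the centre of its underside. Leave alone.
- sleeve: Bystander: dark steel sleeve standing on end, 48 mm across, 85 mm tall; origin at the centre of its underside. Leave alone.
- tin: Bystander: open aluminium tin, 68 mm across, 60 mm tall; origin at the centre of its underside. Leave alone.
- wrench: Bystander: steel spanner lying flat, about 180 mm long. Leave alone.

How it is judged (in metres and radians):
On the way:
1. the cap is pushed in past the lip against its spring (value of joint cap above 0.0125 m), for 0.1 s.
At the end, for the whole second after the job is handed in: The cap is locked: turned past the lip (more than 1.5 rad from its start) and risen on its spring into the locking pocket, 7.2 to 10.8 mm below its starting height (9 mm when home), at rest and let go (value of joint cap between 0.0072 and 0.0108 m and value of joint cap_turn above 1.5 rad and velocity of joint cap between -0.005 and 0.005 m/s); the robot touches nothing.
It fails at once if the spray can is moved more than 30 mm or tipped over (distance of spray from where it was at the start of the episode above 0.03 m or angle between spray's own z axis and vertical above 0.5 rad).
It fails at once if the sleeve is moved more than 30 mm or tipped over (distance of sleeve from where it was at the start of the episode above 0.03 m or angle between sleeve's own z axis and vertical above 0.5 rad).
It fails at once if the tin is moved more than 30 mm or tipped over (distance of tin from where it was at the start of the episode above 0.03 m or angle between tin's own z axis and vertical above 0.5 rad).
It fails at once if the spanner is moved more than 30 mm (distance of wrench from where it was at the start of the episode above 0.03 m).
It also fails if it takes over 61 s, if anything falls off the work surface, if the arm or the gripper's body presses on something with over 40 N, if the wrist force passes 120 N, or if a joint passes its speed limit or range.

## Working session

There is one attempt and no reset: what is moved stays moved. The work goes in short steps, Python scripts to look and compute and a tool call to move; the robot and the scene stay as the last step left them, time stands still between calls to the robot, and variables do not carry over. Pictures are saved under pics/ and viewed, and the job is handed in when it is done.

Besides the shell and the picture viewer there is one more tool, called as name(argument=value, ...), one argument or row to a line, values as JSON. apply_moves: Moves the arm, as the interface text tells. Its arguments: {"type":"object","properties":{"plan":{"type":"array","items":{"type":"array","items":{"type":"array","items":{"type":"number"}}}}},"required":["plan"]}

```bash
ls; mkdir -p pics
cat > h.py <<'E'
import numpy as np, cv2
from station import sense, capture, finish_job, recognise
def save(p,n): cv2.imwrite('pics/'+n+'.png',p['pixels'][:,:,::-1])
def w(p,c): return p['R'].T@(np.asarray(c)-p['t'])
E
python3 - <<'E'
from h import *
s=sense();print(s)
for n in ['scene','side']:
    p=capture(n);save(p,n+'0');print(n,p['mtx'].tolist(),p['R'].tolist(),p['t'])
    for l in ['housing','wing','spray','sleeve','tin','wrench']:
        print(l,[(np.round(w(p,r['at']),3).tolist(),round(r['score'],2)) for r in recognise(l,p)[:2]])
E
```

```text
pics
{'time_s': 0.0, 'joints': array([-6.16154653e+01,  2.20890340e+01,  3.79238340e-01, -2.88595395e-02,
       -6.84095303e+01, -1.48152814e+01]), 'joint_velocities': array([ 0.04833159,  0.06229276,  0.00831256, -0.05913549, -0.07571225,
       -0.10906272]), 'effort': array([-6.10755396e-04, -3.90666032e+01,  1.87405854e+01,  4.21992168e+00,
        1.09661574e-02, -1.89407056e-04]), 'tcp_pos': array([ 0.14650615, -0.60698561,  0.22947441]), 'ee_rot': array([[-9.72130605e-01, -2.34439228e-01, -5.77986463e-04],
       [-2.34439927e-01,  9.72128437e-01,  2.05485907e-03],
       [ 8.01375010e-05,  2.13309450e-03, -9.99997722e-01]]), 'wrist_force': array([ 0.17633036,  0.07183059, -0.46551222]), 'moment': array([-0.00877798, -0.04608212, -0.01683897]), 'gripper_width': 0.9997131127342586}
scene [[401.4031572291332, 0.0, 318.72724276013537], [0.0, 401.4031572291332, 195.71438264909588], [0.0, 0.0, 1.0]] [[-0.38608788627928287, 0.9224586533916083, 0.002485327209192985], [0.7433724103137896, 0.31272575811711784, -0.5912698705281213], [-0.5461992343940653, -0.2264346108549114, -0.8064699
[... 182 characters left out ...]
-0.178, 0.065], 0.64)]
tin [([0.682, 0.004, 0.033], 0.61)]
wrench [([0.6, 0.119, 0.008], 0.65)]
side [[467.4599407058719, 0.0, 322.04888328748996], [0.0, 467.4599407058719, 196.78947634227754], [0.0, 0.0, 1.0]] [[-0.9952865887464805, -0.09607675027929048, 0.013185761910665998], [-0.07670203060601598, 0.6966889730740183, -0.713261013443174], [0.059341425347793075, -0.71091049566935, -0.7007744732685771]] [0.60006811 0.06693131 1.03049507]
housing [([0.498, 0.021, 0.099], 0.6), ([0.588, 0.124, 0.006], 0.57)]
wing [([0.503, -0.015, 0.113], 0.77)]
spray [([0.388, 0.173, 0.113], 0.81)]
sleeve [([0.595, -0.169, 0.057], 0.56)]
tin [([0.686, 0.012, 0.038], 0.7)]
wrench [([0.591, 0.122, 0.004], 0.6)]
```

View pics/scene0.png

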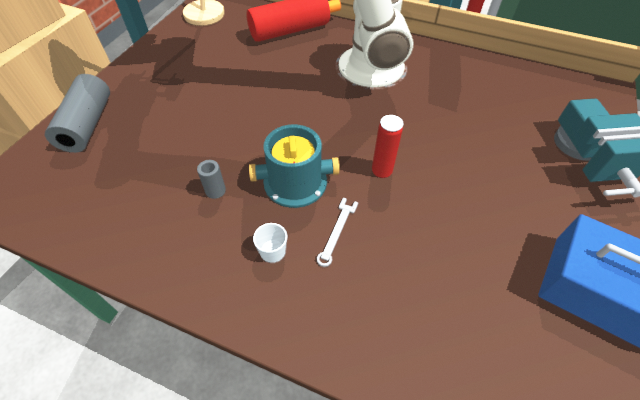

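View pics/side0.png

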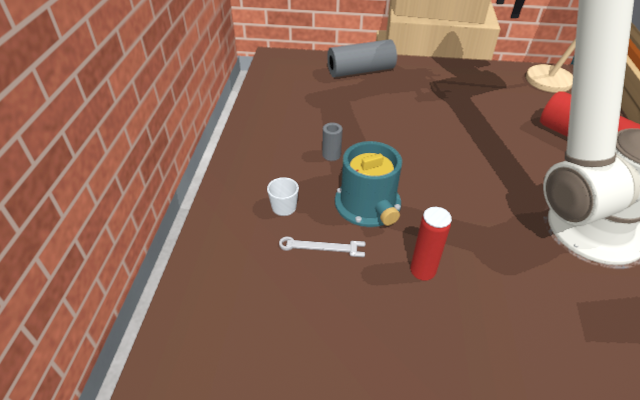

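```bash
cat >> h.py <<'E'
def cloud(p,R=None,t=None):
    R=p['R'] if R is None else R; t=p['t'] if t is None else t
    d=p['depth'];v,u=np.mgrid[0:d.shape[0],0:d.shape[1]];K=p['mtx']
    c=np.stack([(u-K[0,2])/K[0,0]*d,(v-K[1,2])/K[1,1]*d,d],-1)
    X=(c-t)@R; X[d==0]=np.nan
    return X
def analyze(p,X,c0=(0.503,-0.018)):
    from scipy.optimize import least_squares
    hsv=cv2.cvtColor(p['pixels'],cv2.COLOR_RGB2HSV)
    near=np.hypot(X[...,0]-c0[0],X[...,1]-c0[1])<0.12
    yel=(hsv[...,0]>18)&(hsv[...,0]<35)&(hsv[...,1]>120)
    grn=(hsv[...,0]>80)&(hsv[...,0]<105)&(hsv[...,1]>80)
    rim=X[near&grn&(abs(X[...,2]-0.13)<0.004)]
    f=least_squares(lambda q:np.maximum(abs(np.hypot(rim[:,0]-q[0],rim[:,1]-q[1])-0.057)-0.005,0),c0,loss='soft_l1',f_scale=0.001)
    c=f.x
    f2=cv2.minEnclosingCircle(rim[:,:2].astype(np.float32))
    print('rim',len(rim),c,f2,np.median(rim[:,2]))
    r=np.hypot(X[...,0]-c[0],X[...,1]-c[1])
    top=X[yel&(r<0.045)&(X[...,2]>0.113)]
    print('yel z hist',np.histogram(X[yel&(r<0.045)][:,2],bins=np.arange(.09,.145,.004)))
    zt=np.nanpercentile(top[:,2],97);b=top[top[:,2]>zt-0.005]
    print('bar',len(b),zt,cv2.minAreaRect(b[:,:2].astype(np.float32)*1000))
    q=b[:,:2]-b[:,:2].mean(0);e,V=np.linalg.eigh(q.T@q);print('pca deg',np.degrees(np.arctan2(V[1,1],V[0,1])),b.mean(0))
    return c
E
python3 - <<'E'
from h import *
for n in ['scene','side']:
    p=capture(n);X=cloud(p);c=analyze(p,X)
    hsv=cv2.cvtColor(p['pixels'],cv2.COLOR_RGB2HSV)
    r=np.hypot(X[...,0]-c[0],X[...,1]-c[1])
    br=X[(hsv[...,0]>12)&(hsv[...,0]<35)&(hsv[...,1]>90)&(r>0.08)&(r<0.11)&(X[...,2]>.02)&(X[...,2]<.08)]
    for s in (1,-1):
        k=br[(br[:,1]-c[1])*s>0]
        if len(k): print('port',s,len(k),k.mean(0),np.degrees(np.arctan2(*(k.mean(0)[:2]-c)[::-1])))
E
```

```text
rim 612 [ 0.50433739 -0.02435728] ((0.504038393497467, -0.023763760924339294), 0.06300008296966553) 0.1298131441932062
yel z hist (array([  0,   0,   0,   0, 339, 366,  11,   9,   6,   8,  22,  81,   3]), array([0.09 , 0.094, 0.098, 0.102, 0.106, 0.11 , 0.114, 0.118, 0.122,
       0.126, 0.13 , 0.134, 0.138, 0.142]))
bar 96 0.13789250888884919 ((504.1360168457031, -24.32025909423828), (43.966739654541016, 12.851324081420898), 25.200546264648438)
pca deg -151.36405169803382 [ 0.50526095 -0.02405985  0.13563392]
port 1 103 [0.46567841 0.06243073 0.05978508] 114.01017500191169
port -1 106 [ 0.55748767 -0.10330275  0.05975056] -56.049469246379125
rim 532 [ 0.50027949 -0.02140999] ((0.500849187374115, -0.021868374198675156), 0.06276331841945648) 0.12921275271236865
yel z hist (array([  0,   0,   0,   1, 264, 191,  27,  31,  30,  38,  37,  73,   1]), array([0.09 , 0.094, 0.098, 0.102, 0.106, 0.11 , 0.114, 0.118, 0.122,
       0.126, 0.13 , 0.134, 0.138, 0.142]))
bar 100 0.13672678255601442 ((499.8506774902344, -22.342025756835938), (45.22670364379883, 17.04104232788086), 29.531429290771484)
pca deg -152.84699715778154 [ 0.50000265 -0.02123413  0.13486234]
port 1 240 [0.455351   0.06546362 0.05300368] 117.34668157855883
```

apply_moves(
  plan=[
    [[50,0.5,0.83,0,0,0,0.12],[50,0.5,0.83,0,0,0,0.12],[50,0.5,0.83,0,0,0,0.12],[50,0.5,0.83,0,0,0,0.12],[50,0.5,0.83,0,0,0,0.12],[50,0.5,0.83,0,0,0,0.12],[50,0.5,0.83,0,0,0,0.12],[50,0.5,0.83,0,0,0,0.12],[50,0.5,0.83,0,0,0,0.12],[50,0.5,0.83,0,0,0,0.12],[50,0.5,0.83,0,0,0,0.12],[50,0.5,0.83,0,0,0,0.12]],
  ],
)

```text
time_s: 1.8
tcp_pos: [0.299, -0.351, 0.2302]
ee_rot: [[0.159, -0.987, 0.003], [-0.987, -0.159, -0.002], [0.003, -0.003, -1.0]]
wrist_force: [1.0, 0.0, 0.2]
gripper_width: 0.503
```

```bash
cat > st.py <<'E'
from h import *
s=sense();R=s['ee_rot'];print('t',s['time_s'],'j',s['joints'].round(1),'tcp',s['tcp_pos'].round(4),'yaw_y',np.degrees(np.arctan2(R[1,1],R[0,1])).round(2),'zax',R[:,2].round(3),'F',s['wrist_force'].round(1),'M',s['moment'].round(3),'w',round(87*s['gripper_width'],1))
E
python3 st.py
```

```text
t 1.8 j [-29.3   5.8 -21.6   0.  -62.4  38.4] tcp [ 0.299  -0.351   0.2302] yaw_y -170.85 zax [ 0.003 -0.002 -1.   ] F [1.  0.  0.2] M [0.001 0.072 0.044] w 43.8
```

apply_moves(
  plan=[
    [[50,0.52,0.85,0,0,0,0.12],[50,0.52,0.85,0,0,0,0.12],[50,0.52,0.85,0,0,0,0.12],[50,0.52,0.85,0,0,0,0.12],[50,0.52,0.85,0,0,0,0.12],[50,0.52,0.85,0,0,0,0.12],[50,0.52,0.85,0,0,0,0.12],[50,0.52,0.85,0,0,0,0.12],[50,0.52,0.85,0,0,0,0.12],[50,0.52,0.85,0,0,0,0.12],[50,0.52,0.85,0,0,0,0.12],[50,0.52,0.85,0,0,0,0.12]],
  ],
)

```text
time_s: 2.8
tcp_pos: [0.4609, -0.0819, 0.2343]
ee_rot: [[0.996, 0.089, 0.011], [0.089, -0.996, 0.007], [0.012, -0.006, -1.0]]
wrist_force: [-0.3, 0.6, 1.1]
gripper_width: 0.502
```

```bash
python3 st.py
```

```text
t 2.8 j [  9.7   6.1 -20.5  -0.3 -62.7  85.6] tcp [ 0.4609 -0.0819  0.2343] yaw_y -84.89 zax [ 0.011  0.007 -1.   ] F [-0.3  0.6  1.1] M [-0.151  0.125  0.044] w 43.7
```

apply_moves(
  plan=[
    [[50,0.4,0.6,0,0,0,0.1],[50,0.4,0.6,0,0,0,0.1],[50,0.4,0.6,-0.1,0,0,0.1],[50,0.3,0.4,0,0,0,0.08],[50,0,0,0,0,0,0]],
  ],
)

```text
time_s: 3.22
tcp_pos: [0.5026, -0.0199, 0.2328]
ee_rot: [[0.878, 0.478, 0.011], [0.478, -0.878, 0.012], [0.016, -0.005, -1.0]]
wrist_force: [0.1, 0.3, 0.7]
gripper_width: 0.501
```

```bash
python3 st.py
python3 - <<'E'
from h import *
s=sense();p=capture('wrist');save(p,'w1');M=p['mount'];print(M.round(3).tolist(),p['mtx'].tolist())
R=s['ee_rot']@M[:3,:3];o=s['tcp_pos']+s['ee_rot']@M[:3,3]
X=cloud(p,R.T,-R.T@o);print(np.isfinite(X[...,2]).mean());analyze(p,X)
E
```

```text
t 3.2167 j [ 15.9   9.7 -16.3  -0.6 -63.2 102.9] tcp [ 0.5026 -0.0199  0.2328] yaw_y -61.42 zax [ 0.011  0.012 -1.   ] F [0.1 0.3 0.7] M [-0.118  0.152 -0.004] w 43.6
[[-0.0, -0.961, -0.276, 0.076], [1.0, -0.001, 0.001, -0.0], [-0.001, -0.276, 0.961, -0.154], [0.0, 0.0, 0.0, 1.0]] [[347.5296841574573, 0.0, 314.9308178887285], [0.0, 347.5296841574573, 199.43788096402926], [0.0, 0.0, 1.0]]
0.99609375
rim 5305 [ 0.50324073 -0.02358908] ((0.5029248595237732, -0.02372758463025093), 0.062275420874357224) 0.13016957940904164
yel z hist (array([   0,    0,    0,    0, 3806, 3908,   20,   15,   17,   18,   79,
        961,    1]), array([0.09 , 0.094, 0.098, 0.102, 0.106, 0.11 , 0.114, 0.118, 0.122,
       0.126, 0.13 , 0.134, 0.138, 0.142]))
bar 4735 0.32577861940022024 ((525.9791870117188, -15.061363220214844), (2.815305709838867, 70.44414520263672), 28.282352447509766)
pca deg 118.5653884339425 [ 0.52581965 -0.01512687  0.32352278]
```

View pics/w1.png

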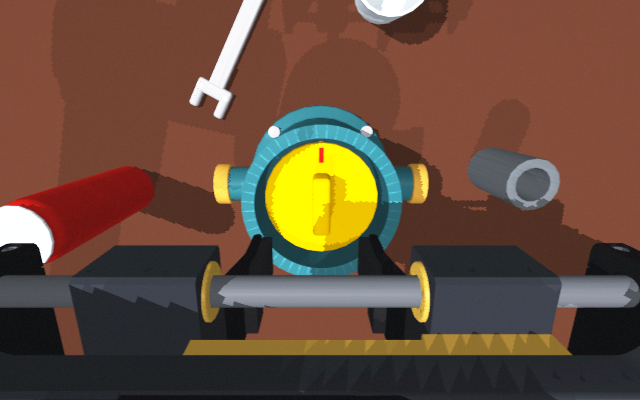

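```bash
cat >> h.py <<'E'
def wcloud():
    s=sense();p=capture('wrist');M=p['mount'];R=s['ee_rot']@M[:3,:3];o=s['tcp_pos']+s['ee_rot']@M[:3,3]
    return s,p,cloud(p,R.T,-R.T@o)
def bar(p,X,zr=(0.110,0.145),c=(0.503,-0.0236)):
    hsv=cv2.cvtColor(p['pixels'],cv2.COLOR_RGB2HSV)
    r=np.hypot(X[...,0]-c[0],X[...,1]-c[1])
    y=(hsv[...,0]>18)&(hsv[...,0]<35)&(hsv[...,1]>120)&(r<0.047)
    t=X[y&(X[...,2]>zr[0])&(X[...,2]<zr[1])]
    zt=np.percentile(t[:,2],90);b=t[t[:,2]>zt-0.004].astype(np.float32)
    f=X[y&(r>0.025)&(X[...,2]<.115)&(X[...,2]>.08)]
    print('bar n',len(b),'ztop',np.median(b[:,2]),'face z',np.median(f[:,2]),len(f),cv2.minAreaRect(b[:,:2]*1000))
E
python3 - <<'E'
from h import *
s,p,X=wcloud();bar(p,X,(0.128,0.145))
E
```

```text
bar n 1018 ztop 0.13567233 face z 0.10996304412839278 6624 ((503.66583251953125, -23.456750869750977), (44.928497314453125, 13.253837585449219), 28.25996208190918)
```

apply_moves(
  plan=[
    [[50,0.03,-0.15,0,-0.012,0.011,-0.004],[50,0,0,-0.5,0,0,0],[50,0,0,-0.7,0,0,0],[50,0,0,-0.7,0,0,0],[50,0,0,-0.6,0,0,0],[50,0,0,-0.2,0,0,0],[50,0,0,0,0,0,0]],
  ],
)

```text
time_s: 3.9
tcp_pos: [0.4999, -0.0309, 0.1655]
ee_rot: [[0.889, 0.457, 0.0], [0.457, -0.889, -0.004], [-0.001, 0.003, -1.0]]
wrist_force: [-0.2, -0.7, 0.1]
gripper_width: 0.501
```

```bash
python3 st.py
```

```text
t 3.9 j [ 15.2  13.5 -22.3   0.2 -54.3 101.9] tcp [ 0.4999 -0.0309  0.1655] yaw_y -62.79 zax [ 0.    -0.004 -1.   ] F [-0.2 -0.7  0.1] M [-0.086  0.068  0.011] w 43.6
```

apply_moves(
  plan=[
    [[50,0.14,0.28,0,-0.0,0.0,0.019],[50,0,0,0,0,0,0],[50,0,0,0,0,0,0]],
  ],
)

```text
time_s: 4.15
tcp_pos: [0.5044, -0.0244, 0.1674]
ee_rot: [[0.881, 0.474, 0.003], [0.474, -0.881, -0.004], [0.0, 0.005, -1.0]]
wrist_force: [0.4, 0.5, -0.9]
gripper_width: 0.497
```

```bash
python3 st.py
```

```text
t 4.15 j [ 15.8  13.7 -21.7   0.3 -54.5 102.2] tcp [ 0.5044 -0.0244  0.1674] yaw_y -61.73 zax [ 0.003 -0.004 -1.   ] F [ 0.4  0.5 -0.9] M [-0.111  0.077  0.067] w 43.3
```

apply_moves(
  plan=[
    [[50,-0.02,0.02,-0.4,0,0,0],[50,0,0,-0.4,0,0,0],[50,0,0,-0.4,0,0,0],[50,0,0,-0.3,0,0,0],[50,0,0,0,0,0,0]],
  ],
)

```text
time_s: 4.57
tcp_pos: [0.5059, -0.0229, 0.1302]
ee_rot: [[0.88, 0.474, 0.011], [0.474, -0.88, -0.002], [0.008, 0.007, -1.0]]
wrist_force: [0.7, 0.4, -0.1]
gripper_width: 0.498
```

```bash
python3 st.py
```

```text
t 4.5667 j [ 16.   16.1 -24.6   0.4 -48.7 102.1] tcp [ 0.5059 -0.0229  0.1302] yaw_y -61.7 zax [ 0.011 -0.002 -1.   ] F [ 0.7  0.4 -0.1] M [-0.116  0.116  0.006] w 43.3
```

apply_moves(
  plan=[
    [[50,-0.1,-0.03,-0.2,0.002,0.011,0],[50,0,0,-0.1,0,0,0],[50,0,0,0,0,0,0]],
  ],
)

```text
time_s: 4.82
tcp_pos: [0.5034, -0.0236, 0.1222]
ee_rot: [[0.88, 0.474, -0.001], [0.474, -0.88, -0.0], [-0.001, -0.001, -1.0]]
wrist_force: [0.4, -0.5, -0.0]
gripper_width: 0.505
```

```bash
python3 st.py
```

```text
t 4.8167 j [ 15.8  16.8 -24.9  -0.  -48.4 102.5] tcp [ 0.5034 -0.0236  0.1222] yaw_y -61.68 zax [-0.001 -0.    -1.   ] F [ 0.4 -0.5 -0. ] M [-0.117  0.107 -0.025] w 43.9
```

apply_moves(
  plan=[
    [[21,0,0,0,0,0,0],[21,0,0,0,0,0,0],[21,0,0,0,0,0,0],[21,0,0,0,0,0,0],[21,0,0,0,0,0,0],[21,0,0,0,0,0,0]],
  ],
)

```text
time_s: 5.32
tcp_pos: [0.5044, -0.0234, 0.1234]
ee_rot: [[0.88, 0.475, 0.002], [0.475, -0.88, 0.0], [0.002, 0.0, -1.0]]
wrist_force: [-0.8, -0.3, -0.6]
gripper_width: 0.221
```

```bash
python3 st.py
python3 - <<'E'
from h import *
s,p,X=wcloud();save(p,'w2');bar(p,X,(0.126,0.145))
E
```

```text
t 5.3167 j [ 15.8  16.7 -24.8   0.  -48.4 102.5] tcp [ 0.5044 -0.0234  0.1234] yaw_y -61.67 zax [ 0.002  0.    -1.   ] F [-0.8 -0.3 -0.6] M [-0.113  0.108 -0.009] w 19.3
bar n 1758 ztop 0.13567144 face z 0.10992713634803192 9214 ((507.0196533203125, -26.301254272460938), (45.30615997314453, 37.06283950805664), 51.304561614990234)
```

View pics/w2.png

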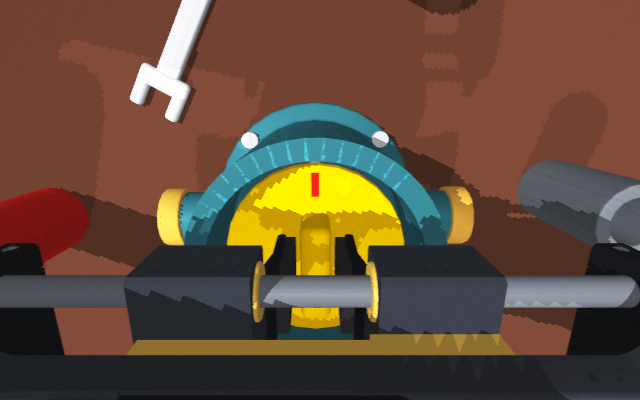

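```bash
cat > m.py <<'E'
from h import *
exec(open('st.py').read().split('\n',1)[1])
s,p,X=wcloud()
c=(0.5035,-0.0236)
hsv=cv2.cvtColor(p['pixels'],cv2.COLOR_RGB2HSV)
r=np.hypot(X[...,0]-c[0],X[...,1]-c[1])
red=((hsv[...,0]<6)|(hsv[...,0]>174))&(hsv[...,1]>150)&(r>.015)&(r<0.047)&(X[...,2]>.08)&(X[...,2]<.12)
k=X[red];a=np.degrees(np.arctan2(k[:,1].mean()-c[1],k[:,0].mean()-c[0])) if len(k) else None
y=(hsv[...,0]>18)&(hsv[...,0]<35)&(hsv[...,1]>120)&(r<.045)&(r>.025)&(X[...,2]<.118)&(X[...,2]>.08)
print('red n',len(k),'ang',a,'z',np.median(k[:,2]) if len(k) else 0,'face',np.median(X[y][:,2]),y.sum())
import sys
if len(sys.argv)>1: save(p,sys.argv[1])
E
python3 m.py
```

```text
t 5.3667 j [ 15.8  16.7 -24.8   0.  -48.4 102.5] tcp [ 0.5044 -0.0235  0.1235] yaw_y -61.67 zax [ 0.002  0.    -1.   ] F [-0.3  0.7 -0. ] M [-0.176  0.142  0.012] w 19.0
red n 137 ang 28.635728824357717 z 0.11086372302857297 face 0.10999675064253707 8067
```

apply_moves(
  plan=[
    [[18,-0.03,0,0,0,0,-0.02],[18,0,0,0,0,0,-0.02],[18,0,0,0,0,0,-0.02],[18,0,0,0,0,0,-0.02],[18,0,0,0,0,0,-0.02],[18,0,0,0,0,0,-0.02],[18,0,0,0,0,0,-0.02],[18,0,0,0,0,0,-0.02],[18,0,0,0,0,0,-0.02],[18,0,0,0,0,0,-0.02],[18,0,0,0,0,0,-0.02],[18,0,0,0,0,0,-0.02]],
  ],
)

```text
time_s: 6.42
tcp_pos: [0.5042, -0.024, 0.1233]
ee_rot: [[0.973, 0.229, 0.003], [0.229, -0.973, -0.001], [0.002, 0.002, -1.0]]
wrist_force: [0.9, -1.7, -2.6]
gripper_width: 0.18
```

```bash
python3 m.py w3
```

```text
t 6.4167 j [ 15.8  16.7 -24.9   0.2 -48.2  87.4] tcp [ 0.5042 -0.024   0.1233] yaw_y -76.74 zax [ 0.003 -0.001 -1.   ] F [ 0.9 -1.7 -2.6] M [-0.418 -0.225  0.056] w 15.7
red n 152 ang 18.98371292722655 z 0.11060162808712717 face 0.1097666535751747 7870
```

apply_moves(
  plan=[
    [[18,-0.02,0,0,0,0,-0.02],[18,0,0,0,0,0,-0.02],[18,0,0,0,0,0,-0.02],[18,0,0,0,0,0,-0.02],[18,0,0,0,0,0,-0.02],[18,0,0,0,0,0,-0.02],[18,0,0,0,0,0,-0.02],[18,0,0,0,0,0,-0.02],[18,0,0,0,0,0,0.03],[18,0,0,0,0,0,0.03],[18,0,0,0,0,0,0]],
  ],
)

```text
time_s: 7.38
tcp_pos: [0.503, -0.0239, 0.1229]
ee_rot: [[0.994, 0.11, 0.001], [0.11, -0.994, -0.001], [0.001, 0.001, -1.0]]
wrist_force: [0.9, -0.8, -1.3]
gripper_width: 0.178
```

```bash
python3 m.py w4
```

```text
t 7.3833 j [ 15.8  16.7 -25.    0.1 -48.3  80.4] tcp [ 0.503  -0.0239  0.1229] yaw_y -83.68 zax [ 0.001 -0.001 -1.   ] F [ 0.9 -0.8 -1.3] M [-0.263 -0.009 -0.033] w 15.5
red n 151 ang 8.157830162877099 z 0.10700085601020773 face 0.10611471910019118 7954
```

apply_moves(
  plan=[
    [[21,0,0,-0.13,0,0,0.025],[21,0,0,-0.12,0,0,0],[0,0,0,0,0,0,0],[0,0,0,0,0,0,0],[0,0,0,0,0,0,0],[0,0,0,0,0,0,0]],
  ],
)

```text
time_s: 7.93
tcp_pos: [0.5028, -0.0244, 0.1165]
ee_rot: [[0.991, 0.133, 0.001], [0.133, -0.991, -0.002], [0.0, 0.002, -1.0]]
wrist_force: [0.4, 0.4, 0.5]
gripper_width: 0.155
```

```bash
python3 m.py w5
```

```text
t 7.9333 j [ 15.8  17.2 -25.5   0.2 -47.4  81.7] tcp [ 0.5028 -0.0244  0.1165] yaw_y -82.35 zax [ 0.001 -0.002 -1.   ] F [0.4 0.4 0.5] M [-0.121  0.112  0.041] w 13.5
red n 141 ang 7.384106931983172 z 0.10688408526171822 face 0.10605507473891448 8094
```

Gripped. Push down about 10 mm.

apply_moves(
  plan=[
    [[0,0.02,0.02,-0.15,0,0,0],[0,0,0,-0.15,0,0,0],[0,0,0,-0.15,0,0,0],[0,0,0,-0.15,0,0,0]],
  ],
)

```text
time_s: 8.32
tcp_pos: [0.503, -0.0245, 0.1054]
ee_rot: [[0.991, 0.135, -0.0], [0.135, -0.991, -0.004], [-0.001, 0.004, -1.0]]
wrist_force: [-13.3, 5.6, 37.3]
gripper_width: 0.161
```

```bash
python3 m.py w6
```

```text
t 8.3167 j [ 15.9  18.  -26.2   0.3 -45.8  81.6] tcp [ 0.503  -0.0245  0.1054] yaw_y -82.25 zax [-0.    -0.004 -1.   ] F [-13.3   5.6  37.3] M [ 1.355  4.337 -0.066] w 14.0
red n 151 ang 7.29490056031978 z 0.09584585380668191 face 0.09510353758190246 8082
```

apply_moves(
  plan=[
    [[0,0,0,-0.06,0,0,-0.02],[0,0,0,-0.06,0,0,-0.04],[0,0,0,-0.06,0,0,-0.04],[0,0,0,-0.06,0,0,-0.04],[0,0,0,-0.06,0,0,-0.04],[0,0,0,-0.06,0,0,-0.04]],
  ],
)

```text
time_s: 8.87
tcp_pos: [0.5029, -0.0244, 0.1065]
ee_rot: [[0.996, -0.089, 0.002], [-0.089, -0.996, -0.007], [0.002, 0.007, -1.0]]
wrist_force: [-4.5, 0.3, 12.0]
gripper_width: 0.16
```

```bash
python3 m.py w7
```

```text
t 8.8667 j [ 16.   17.9 -26.4   0.6 -45.8  68.5] tcp [ 0.5029 -0.0244  0.1065] yaw_y -95.11 zax [ 0.002 -0.007 -1.   ] F [-4.5  0.3 12. ] M [0.132 1.557 0.056] w 13.9
red n 166 ang -5.763259628422439 z 0.09691991762739054 face 0.096075376294914 8051
```

apply_moves(
  plan=[
    [[0,0,0,-0.08,0.005,0.002,-0.05],[0,0,0,-0.08,0,0,-0.05],[0,0,0,-0.08,0,0,-0.05],[0,0,0,-0.08,0,0,-0.05],[0,0,0,-0.08,0,0,-0.05],[0,0,0,-0.08,0,0,-0.05],[0,0,0,-0.08,0,0,-0.05],[0,0,0,-0.08,0,0,-0.05],[0,0,0,-0.08,0,0,-0.05],[0,0,0,-0.08,0,0,-0.05]],
  ],
)

```text
time_s: 9.75
tcp_pos: [0.503, -0.0242, 0.1055]
ee_rot: [[0.823, -0.568, 0.002], [-0.568, -0.823, -0.007], [0.006, 0.004, -1.0]]
wrist_force: [-5.3, -0.1, 15.4]
gripper_width: 0.159
```

```bash
python3 m.py w8
```

```text
t 9.75 j [ 16.   18.  -26.4   0.6 -45.6  38.9] tcp [ 0.503  -0.0242  0.1055] yaw_y -124.62 zax [ 0.002 -0.007 -1.   ] F [-5.3 -0.1 15.4] M [0.269 1.985 0.068] w 13.8
red n 161 ang -35.31170434770973 z 0.09589884162656334 face 0.09510763440750514 8038
```

apply_moves(
  plan=[
    [[0,0,0,-0.08,0.005,0.002,-0.05],[0,0,0,-0.08,0,0,-0.05],[0,0,0,-0.08,0,0,-0.05],[0,0,0,-0.08,0,0,-0.05],[0,0,0,-0.08,0,0,-0.05],[0,0,0,-0.08,0,0,-0.05],[0,0,0,-0.08,0,0,-0.05],[0,0,0,-0.08,0,0,-0.05],[0,0,0,-0.08,0,0,-0.05],[0,0,0,-0.08,0,0,-0.05],[0,0,0,-0.08,0,0,-0.05]],
  ],
)

```text
time_s: 10.72
tcp_pos: [0.5031, -0.0241, 0.1056]
ee_rot: [[0.389, -0.921, 0.003], [-0.921, -0.389, -0.009], [0.009, 0.0, -1.0]]
wrist_force: [-5.1, -0.8, 14.8]
gripper_width: 0.158
```

```bash
python3 m.py w9
```

```text
t 10.7167 j [ 16.1  17.9 -26.5   0.7 -45.5   6.3] tcp [ 0.5031 -0.0241  0.1056] yaw_y -157.11 zax [ 0.003 -0.009 -1.   ] F [-5.1 -0.8 14.8] M [0.3   1.881 0.08 ] w 13.7
red n 160 ang -67.68490713114413 z 0.09600543686155386 face 0.09510391265958419 8003
```

Turned 75° past the notch. Going slower to the stop.

apply_moves(
  plan=[
    [[0,0,0,-0.08,0.008,0.002,-0.03],[0,0,0,-0.08,0,0,-0.03],[0,0,0,-0.08,0,0,-0.03],[0,0,0,-0.08,0,0,-0.03],[0,0,0,-0.08,0,0,-0.03],[0,0,0,-0.08,0,0,-0.03],[0,0,0,-0.08,0,0,-0.03],[0,0,0,-0.08,0,0,-0.03],[0,0,0,-0.08,0,0,-0.03]],
  ],
)

```text
time_s: 11.52
tcp_pos: [0.5032, -0.0241, 0.1056]
ee_rot: [[0.124, -0.992, 0.004], [-0.992, -0.125, -0.007], [0.007, -0.003, -1.0]]
wrist_force: [-6.0, -0.2, 15.7]
gripper_width: 0.162
```

```bash
python3 m.py w10
```

```text
t 11.5167 j [ 16.   17.9 -26.5   0.6 -45.5  -9.3] tcp [ 0.5032 -0.0241  0.1056] yaw_y -172.85 zax [ 0.004 -0.007 -1.   ] F [-6.  -0.2 15.7] M [0.303 1.888 0.061] w 14.1
red n 160 ang -83.23551398370559 z 0.09605307580121239 face 0.09512506480977365 7992
```

apply_moves(
  plan=[
    [[0,0,0,-0.08,0.006,0.002,-0.03],[0,0,0,-0.08,0,0,-0.03],[0,0,0,-0.08,0,0,-0.03],[0,0,0,-0.08,0,0,-0.03],[0,0,0,-0.08,0,0,-0.03],[0,0,0,-0.08,0,0,-0.03]],
  ],
)

```text
time_s: 12.07
tcp_pos: [0.5032, -0.0247, 0.1055]
ee_rot: [[-0.041, -0.999, 0.002], [-0.999, 0.041, -0.009], [0.009, -0.003, -1.0]]
wrist_force: [-5.7, -1.1, 14.0]
gripper_width: 0.176
```

```bash
python3 m.py w11
```

```text
t 12.0667 j [ 16.   18.  -26.5   0.7 -45.6 -18.9] tcp [ 0.5032 -0.0247  0.1055] yaw_y 177.66 zax [ 0.002 -0.009 -1.   ] F [-5.7 -1.1 14. ] M [-0.354  1.801  0.862] w 15.3
red n 159 ang -85.40663338698955 z 0.09593690551916084 face 0.09508667733445887 7955
```

apply_moves(
  plan=[
    [[0,0,0,-0.06,0.006,0.002,0.05],[0,0,0,-0.06,0,0,0.03],[50,0,0,-0.06,0,0,0],[50,0,0,-0.06,0,0,0],[50,0,0,-0.04,0,0,0],[50,0,0,-0.02,0,0,0],[50,0,0,0,0,0,0]],
  ],
)

```text
time_s: 12.7
tcp_pos: [0.5147, -0.0238, 0.1102]
ee_rot: [[0.057, -0.998, 0.029], [-0.998, -0.057, -0.005], [0.007, -0.029, -1.0]]
wrist_force: [0.8, -1.3, 2.6]
gripper_width: 0.445
```

```bash
python3 m.py w12
```

```text
t 12.7 j [ 15.9  17.9 -25.8   1.1 -44.7 -13.3] tcp [ 0.5147 -0.0238  0.1102] yaw_y -176.71 zax [ 0.029 -0.005 -1.   ] F [ 0.8 -1.3  2.6] M [-0.479  0.003  0.022] w 38.7
red n 161 ang -84.11685881943495 z 0.1020084389656859 face 0.10121899834102968 9326
```

apply_moves(
  plan=[
    [[46,-0.3,0,0.1,0.005,0.029,0],[46,-0.1,0,0.1,0,0,0],[46,0,0,0,0,0,0]],
  ],
)

```text
time_s: 13.0
tcp_pos: [0.5049, -0.0226, 0.1146]
ee_rot: [[0.056, -0.998, 0.001], [-0.998, -0.056, 0.002], [-0.002, -0.001, -1.0]]
wrist_force: [-0.5, 0.2, -0.7]
gripper_width: 0.46
```

```bash
python3 m.py w13
```

```text
t 13.0 j [ 15.8  17.5 -25.2  -0.1 -47.2 -12.5] tcp [ 0.5049 -0.0226  0.1146] yaw_y -176.77 zax [ 0.001  0.002 -1.   ] F [-0.5  0.2 -0.7] M [0.013 0.075 0.021] w 40.0
red n 152 ang -84.27223509709742 z 0.10215856385842516 face 0.10128070294637487 9142
```

Free and centred. Raise.

apply_moves(
  plan=[
    [[46,-0.04,0,0.3,0,0,0],[46,0,0,0.4,0,0,0],[46,0,0,0.5,0,0,0],[46,0,0,0.6,0,0,0],[46,0,0,0.8,0,0,0],[46,0,0,0.8,0,0,0],[46,0,0,0.6,0,0,0],[46,0,0,0,0,0,0],[46,0,0,0,0,0,0],[46,0,0,0,0,0,0]],
  ],
)

```text
time_s: 13.88
tcp_pos: [0.5011, -0.0226, 0.2219]
ee_rot: [[0.057, -0.998, 0.001], [-0.998, -0.057, 0.001], [-0.001, -0.001, -1.0]]
wrist_force: [1.4, -0.6, -0.0]
gripper_width: 0.46
```

```bash
python3 m.py w14; sed -i 's/^$//' m.py
python3 - <<'E'
from h import *
p=capture('scene');save(p,'scene1')
for l in ['spray','sleeve','tin','wrench']:
    print(l,[(np.round(w(p,r['at']),3).tolist(),round(r['score'],2)) for r in recognise(l,p)[:1]])
print(sense()['joint_velocities'].round(2))
E
```

```text
t 13.8833 j [ 15.9  10.4 -17.3  -0.1 -62.3 -12.7] tcp [ 0.5011 -0.0226  0.2219] yaw_y -176.76 zax [ 0.001  0.001 -1.   ] F [ 1.4 -0.6 -0. ] M [-0.015  0.098  0.022] w 40.1
red n 54 ang -84.40045526502739 z 0.10198883096821543 face 0.10125513572477102 6107
spray [([0.402, 0.155, 0.112], 0.73)]
sleeve [([0.609, -0.176, 0.063], 0.84)]
tin [([0.684, 0.005, 0.032], 0.76)]
wrench [([0.598, 0.119, 0.008], 0.75)]
[ 0.01 -0.11  0.13  0.1  -0.1   0.01]
```

View pics/w14.png

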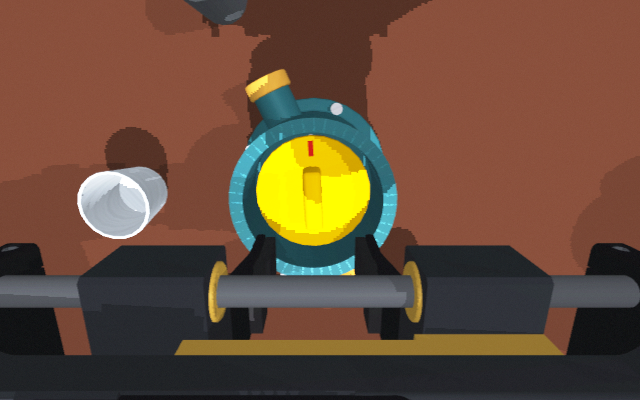

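The cap's red mark (311,148) and the bar (312,197) are clear of the open fingers. Cap sink is 8.75 mm and the turn is 113° (1.97 rad).

```bash
python3 -c "
from h import *
print(finish_job())"
```

```text
the job is handed in; nothing more can be done
None
```

The cap is locked home and the job is handed in; `finish_job` gave no verdict, so my own checks are all there is to go on.

**What I did:**
- **Notch:** I turned the cap clockwise with the jaws loose on the grip bar. After about 20° it dropped 4 mm into the entry notches.
- **Push and turn:** I gripped the bar and pushed the cap down to about 15 mm. I then turned it clockwise about 93° to the hard stop, where the moment rose to 0.86 N m.
- **Release:** I backed the tool off, opened the jaws and raised the arm clear.

**Last checks, before handing in at about 14 s:**
- **Cap:** It sits 8.75 mm below its start (9 mm is home). It is turned about 113° (1.97 rad) from the start, and both readings held steady after I let go.
- **Robot:** The arm is clear of everything, with the wrist force back near zero.
- **Bystanders:** The network puts the spray can, sleeve, tin and spanner within about 6 mm of their first readings. That is about its accuracy, so there is no sign that any of them moved.

**Two small deviations:** At the stop the jaws slipped about 7° on the bar. When I released, the tool drifted about 11 mm sideways inside the well; I re-centred it before raising, and the cap did not move.

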